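# Fill the empty chargers

### The job

Two of the four battery chargers on the plywood board are empty: find out which, and load them with the two spare battery packs from the bench. Slide each pack in from the front, nose first, and push it firmly and fully home until the orange catch snaps up behind it, so that it stays in when let go; leave the jar of screws and the wax tin where they are.

Things in the scene. Friction and masses are not known exactly. Their poses are not given: they have to be found in the camera images.
- board: plywood board 200 x 310 x 12 mm, fixed flat on the bench; origin: centre of its underside; x points away from the robot, the way packs slide in. Four alike black chargers (180 x 66 mm, 70 mm pitch along y) are screwed on it, fronts about 8 mm behind its front edge. Flat deck, top 26 mm over the bench, open in front. Which two already hold a pack is not told: look or feel.
- bay_1 (a point): leftmost charger: where the centre of the underside of a fully home pack lies, on the deck; x points into the charger. The screws sit in slotted holes, so each charger may really sit up to 4 mm nearer or farther along x than its point says: feel for the end.
- bay_2 (a point): charger 2 of four, counted from the left: same kind of point as bay_1. Side walls 57 mm apart, 12.5 mm high over the deck, start 36 mm before the point; their flared lead-in (65 mm wide at first) starts 64 mm before it. From 8 mm before the point lips reach over the pack's flange (9.5 mm above the deck), so a pack can only slide in from the front.
- bay_3 (a point): charger 3 of four, counted from the left: same kind of point as bay_1. Rear housing: 34 mm high over the deck, face 40 mm beyond the point. A spring plunger stands 16 mm out of that face and pushes a pack that is not caught about 14 mm back out (5 to 7 N). A pack reaches its end when it has pressed the plunger in and its nose meets the housing.
- bay_4 (a point): charger 4 of four, counted from the left: same kind of point as bay_1. Orange spring catch in the middle of the deck, 6 mm proud, upright face 38 mm before the point, ramp towards the front. A pack rides over it; when the pack's nose meets the housing, 2 mm past the point, the catch snaps up behind the pack and holds it.
- spare_1: spare battery pack standing on the bench, grey, black foot; 76 mm long (x), 46 wide, 46 high, on a foot flange 54 mm wide, 8 thick; about 0.25 kg. Origin: centre of its underside. x points to its nose, which goes in first (white bar on top near the nose; the rear end has a dark window with four green lamps).
- spare_1_nose (a point): middle of the lower edge of spare_1's nose, 38 mm ahead of its origin
- spare_2: spare battery pack standing on the bench, grey, black foot; 76 mm long (x), 46 wide, 46 high, on a foot flange 54 mm wide, 8 thick; about 0.25 kg. Origin: centre of its underside. x points to its nose, which goes in first (white bar on top near the nose; the rear end has a dark window with four green lamps).
- spare_2_nose (a point): middle of the lower edge of spare_2's nose, 38 mm ahead of its origin
- screw_jar: bystander: clear plastic jar with screws, 66 mm across, 68 mm high, loose; origin at the centre of its underside
- wax_tin: bystander: round tin with a red lid, 77 mm across, 39 mm high, loose; origin at the centre of its underside
There are look-alikes about, which are no part of the job. What is shaped like the spare_1 but turquoise is not meant.

How it is judged:
By the outcome, as a careful person would: the job done as asked, in the order asked, and still so for the second after the job is handed in, with the robot touching nothing.
It also fails if it takes over 64 s, if anything falls off the work surface, if the arm or the gripper's body presses on something with over 40 N, if the wrist force passes 120 N, or if a joint passes its speed limit or range.

### The arm

A 6-joint arm with a two-finger parallel gripper is mounted at the origin on a cart in front of the work surface, level with it; the furniture and walls round the work are solid. World frame = base frame: x ahead of the robot, y to its left, z up, the work surface at z = 0. Lengths are in m, angles in rad, forces in N, time in s.
With the tool pointing down it reaches from about 0.35 to 0.775 m from the base axis. Payload 7.3 kg.
Tool frame: the origin (TCP) lies midway between the tips of the shut fingers; the grasp point (between the pads) lies arm.grip_depth behind it (arm.grip_depth is the distance from the TCP to the grasp point, in m); z points along the fingers, y is the line along which they close (so a half turn about z gives the same grasp; the last joint's range is limited). The gripper opens to 92 mm and grips with 3 to 60 N. Pads are 19 mm wide; open, the fingers measure 130 mm over their backs; the gripper's body (75 mm by 190 mm) begins 47 mm behind the grasp point.
Start: joints at [0.992, 0.342, 1.524, -0, 1.275, -0.146], TCP at [0.22, 0.477, 0.227] pointing down, gripper open.
Joint ranges: [-2.53, 2.53], [-0.77, 2.02], [0.04, 2.7], [-1, 4.14], [0.28, 2.66], [-3.11, 3.11]. Speed limits (rad/s): [2.57, 2.57, 3.14, 3.14, 3.14, 3.14].

### API

Orientations are given as a 3x3 rotation matrix whose columns are the frame's x, y, z axes.
In Python, from rig import arm gives the robot as it stands. The module is installed in compiled form; this text tells all that it offers.
- The arm moves only by the shell command python3 -m inch 'ROWS'. ROWS is JSON, a list that holds one entry, the list of rows, each a list of 7 numbers: the shift along the tool's x, y, z each as a share of 500 mm, from -1 to 1, then the turn, a rotation vector about the tool's x, y, z each as a share of 0.08 rad, from -1 to 1, then the opening, from 0 (shut) to 1 (fully open). A call has 1 to 10 rows; each row shifts and turns the commanded pose from where the row before left it, along the tool's axes as they then stand; what a row does not reach is not made up. A row lasts 1/8 s, in which the tool goes at most 62.5 mm and 10.7 degrees, less where a joint would pass 70% of its speed; a pose out of reach is approached as far as the arm can. A call with a number of a shift or a turn outside -1 to 1 is refused whole. A call with a gripper value outside its range is refused whole. The fingers move at their own pace and stop on an object; the grip force is fixed at half the most. Time passes only in rows, so rows that do not move let the fingers close. It gives the time, the measured TCP pose, the force, the opening and the grip force at its end, in the units of the state.
- arm.get_state(): the state, without advancing time (a new reading comes with each control period).
- arm.grab_frame(name): name is "scene" or "side" or "wrist"; returns the picture (420x560x3 uint8, blue, green, red); there is no depth.
- arm.camera_info(name): a dict with "fx", "fy", "cx", "cy" (pixels), "rvec" (rotation vector, rad) and "tvec" (3), from world to camera coordinates, as OpenCV has them; the wrist camera has in their place "hand_eye" (4x4, takes a point from camera to tool coordinates, whose origin is the TCP and whose axes are the flange's). Camera axes: x right, y down, z forward; pixel columns grow to the right and rows downward; lengths in m; the calibration is good to about 2 mm. The wrist camera is an equidistant fisheye: a pixel r from the principal point sees the ray r / f radians off the axis. A picture is of the moment at which its call begins: read the wrist's pose just before it. camera_info takes no time and is no camera call.
- arm.job_done(): hands the job in; it is judged then, once.
Trained networks look in the newest picture that a camera, given by its name, has taken for a name from the list of things; names that differ only in an ending like _2 or _b are one class to them, and where a whole thing is asked for, a point or a joint stands for the part that bears it (a point fixed in the world has none). Each returns a list of dicts, best first, with "p" (0 to 1); they miss things now and then, are a little off and sometimes report something else, mostly with a low value. They report only what shows in the picture. A call takes as long as a camera call. They do not tell look-alikes from the thing itself.
- arm.spot_in(camera, name): "bbox" ([centre column, centre row, width, height] as shares, 0 to 1, of the picture: columns of its width, rows of its height, round what is visible of it).
The state is a dict: "clock": time; "joints": joint angles; "joint_vel": joint speeds; "joint_torque": joint torques, N m; "tcp_pos": TCP position; "tool_rot": TCP orientation; "force": force on the tool from outside, world axes, zero at the start; "ft_torque": the same for the moment, N m; "finger_gap": finger opening in m; "finger_force": force on a finger pad.
Only numpy, scipy, OpenCV 4.12 (cv2) and the standard library are available. Lean on these libraries where they do the work, as an engineer would, in place of code of your own. Each camera call takes 0.05 s, during which the arm holds its last target. There are 200 camera calls.

## Working session

There is one attempt and no reset: what is moved stays moved. The work goes in short steps, Python scripts to look and compute and a shell command to move; the robot and the scene stay as the last step left them, time stands still between calls to the robot, and variables do not carry over. Pictures are saved under pics/ and viewed, at most 10 in all, crops included, and the job is handed in when it is done.

```bash
mkdir -p pics
python3 - <<'E'
from rig import arm
import cv2
s=arm.get_state();print(s['clock'],s['tcp_pos'],s['tool_rot'],s['finger_gap'],arm.grip_depth)
for c in ['scene','side','wrist']:
    cv2.imwrite(f'pics/{c}0.png',arm.grab_frame(c)); print(c,arm.camera_info(c))
    for n in ['spare_1','board','screw_jar','wax_tin']:
        print(n,[(round(d['p'],2),[round(v*k) for v,k in zip(d['bbox'],(560,420,560,420))]) for d in arm.spot_in(c,n)])
E
```

```text
0.0 [0.21995922 0.4762628  0.22603216] [[-9.07796814e-01  4.19409384e-01 -8.44754728e-04]
 [ 4.19410176e-01  9.07795913e-01 -1.29829667e-03]
 [ 2.22347085e-04 -1.53288831e-03 -9.99998800e-01]] 0.09189941138130943 0.0188
scene {'fx': 478.00602353780215, 'fy': 478.00602353780215, 'cx': 281.48189861031653, 'cy': 205.05187967992993, 'rvec': array([ 2.20747986, -0.61005117,  0.2583502 ]), 'tvec': array([-0.47697155,  0.09679607,  0.97477699])}
spare_1 [(0.8, [281, 213, 37, 31]), (0.71, [226, 260, 39, 45]), (0.7, [277, 289, 48, 44])]
board [(0.71, [369, 272, 135, 122])]
screw_jar [(0.84, [295, 160, 32, 36])]
wax_tin [(0.64, [249, 165, 37, 33]), (0.29, [370, 270, 136, 122])]
side {'fx': 504.6900206958865, 'fy': 504.6900206958865, 'cx': 275.5906588657075, 'cy': 213.91907148042947, 'rvec': array([ 0.1990653 , -2.60871689,  1.55258152]), 'tvec': array([0.40844525, 0.17164262, 0.68077032])}
spare_1 [(0.94, [359, 233, 30, 43]), (0.91, [267, 246, 47, 50]), (0.67, [335, 201, 40, 34]), (0.33, [241, 213, 157, 71])]
board [(0.62, [241, 215, 158, 68])]
screw_jar [(0.81, [175, 275, 45, 59])]
wax_tin [(0.83, [223, 317, 56, 57])]
wrist {'fx': 325.19226210127806, 'fy': 325.19226210127806, 'cx': 279.9890658170013, 'cy': 206.29087409073148, 'hand_eye': array([[ 5.19358615e-04, -9.65935280e-01, -2.58783239e-01,
         7.07302746e-02],
       [ 9.99999793e-01,  6.00084954e-04, -2.32954502e-04,
         5.24291362e-04],
       [ 3.80310901e-04, -2.58783065e-01,  9.65935392e-01,
        -1.57998239e-01],
       [ 0.00000000e+00,  0.00000000e+00,  0.00000000e+00,
         1.00000000e+00]])}
spare_1 []
board []
screw_jar []
wax_tin []
```

View pics/scene0.png

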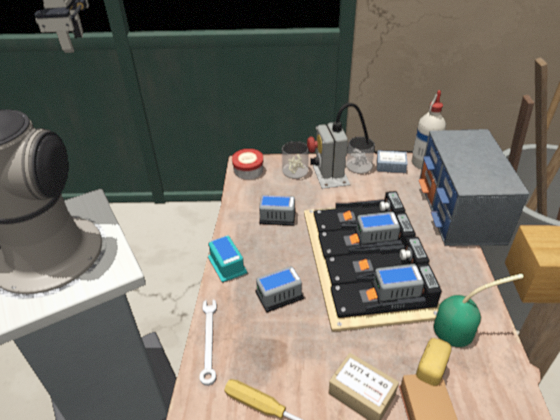

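View pics/side0.png

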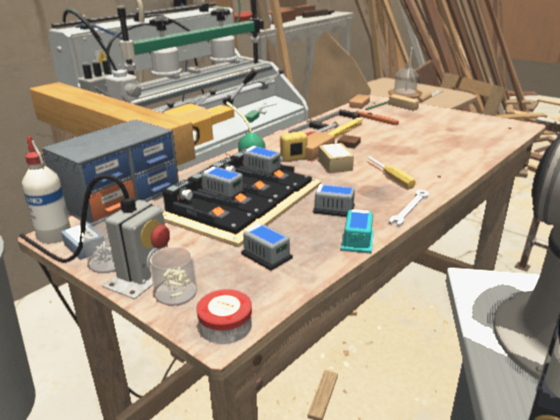

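The scene view shows packs in chargers 2 (378,227) and 4 (398,283). Chargers 1 and 3 are empty. The grey spares are at (277,209) and (279,288), and the turquoise look-alike is at (226,258).

Run:
```python
import cv2
a=cv2.imread('pics/scene0.png')[150:330,200:450]
cv2.imwrite('pics/z1.png',cv2.resize(a,None,fx=3.2,fy=3.2,interpolation=cv2.INTER_CUBIC))
b=cv2.imread('pics/side0.png')[140:275,160:360]
cv2.imwrite('pics/z2.png',cv2.resize(b,None,fx=4,fy=4,interpolation=cv2.INTER_CUBIC))
```

```text
(no output)
```

View pics/z1.png

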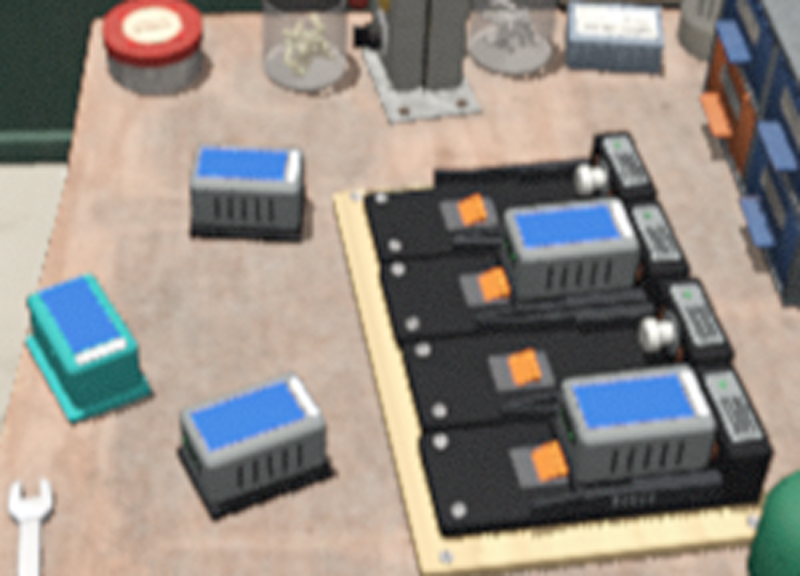

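View pics/z2.png

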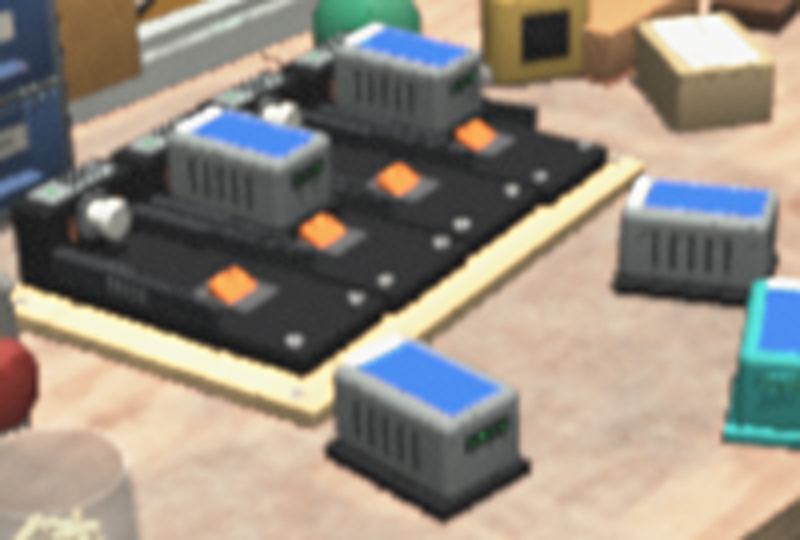

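```bash
cat > fit.py <<'E'
from rig import arm
import numpy as np, cv2
from scipy.optimize import least_squares
C={c:arm.camera_info(c) for c in('scene','side')}
def proj(c,P):
    i=C[c];K=np.array([[i['fx'],0,i['cx']],[0,i['fy'],i['cy']],[0,0,1]])
    return cv2.projectPoints(np.array(P,float),i['rvec'],i['tvec'],K,None)[0][:,0]
un={'scene':lambda p:np.array(p)/3.2+[200,150],'side':lambda p:np.array(p)/4+[160,140]}
def fit(obs,x0,z0=0):
    def r(q):
        c,s=np.cos(q[2]),np.sin(q[2]);o=[]
        for cam,L in obs.items():
            P=[[q[0]+c*a-s*b,q[1]+s*a+c*b,z0+z] for (a,b,z),_ in L]
            o.append(proj(cam,P)-np.array([un[cam](p) for _,p in L]))
        return np.concatenate(o).ravel()
    f=least_squares(r,x0,loss='soft_l1');print(np.round(f.x,4),'res',np.round(f.fun if False else r(f.x),1));return f.x
E
python3 - <<'E'
from fit import *
t=lambda a,b:(a*.037,b*.022,.045)
g=lambda a,b:(a*.038,b*.027,.0)
A=fit({'scene':[(t(-1,1),(197,148)),(t(1,1),(300,150)),(t(1,-1),(303,188)),(t(-1,-1),(193,183)),(g(-1,-1),(192,236)),(g(1,-1),(303,240))],
 'side':[(t(1,1),(338,380)),(t(1,-1),(395,337)),(t(-1,-1),(520,388)),(t(-1,1),(455,425)),(g(1,1),(328,455)),(g(-1,1),(445,520)),(g(-1,-1),(528,468))]},[.45,.2,0])
B=fit({'scene':[(t(-1,1),(183,412)),(t(1,1),(292,378)),(t(1,-1),(326,415)),(t(-1,-1),(208,455)),(g(-1,1),(180,455)),(g(-1,-1),(215,513)),(g(1,-1),(330,470))],
 'side':[(t(1,1),(625,220)),(t(1,-1),(640,180)),(t(-1,-1),(775,190)),(t(-1,1),(772,232)),(g(1,1),(615,290)),(g(-1,1),(750,300))]},[.45,0,0])
bd=fit({'scene':[((-.1,.155,.012),(336,192)),((-.1,-.155,.012),(422,572))],
 'side':[((-.1,.155,.012),(318,402)),((-.1,-.155,.012),(642,162)),((.1,.155,.012),(18,288))]},[.6,.1,0])
for n,o in {'p2':{'scene':[(t(-1,1),(505,210)),(t(1,1),(622,202)),(t(1,-1),(637,238)),(t(-1,-1),(520,258))],
  'side':[(t(1,1),(170,150)),(t(1,-1),(215,108)),(t(-1,-1),(330,148)),(t(-1,1),(305,170))]},
 'p4':{'scene':[(t(-1,1),(563,377)),(t(1,1),(695,368)),(t(1,-1),(713,415)),(t(-1,-1),(580,428))],
  'side':[(t(1,1),(336,62)),(t(1,-1),(375,25)),(t(-1,-1),(482,55)),(t(-1,1),(465,75))]}}.items():
    p=fit(o,[.65,.1,0],.026)
    c,s=np.cos(bd[2]),np.sin(bd[2]);d=p[:2]-bd[:2];print(n,'in board',[c*d[0]+s*d[1],-s*d[0]+c*d[1]])
E
```

```text
[ 0.4552 -0.1509 -0.5802] res [-0.8 -2.2  1.2 -2.2 -0.3 -0.7 -1.2  0.2 -0.6  1.   0.1  0.4 -3.2 -4.
  0.4 -2.7  0.6 -1.5 -0.9 -0.2 -1.9  0.3  0.5  0.4  1.  -0.1]
[ 0.3493 -0.3383 -0.0692] res [-2.6 -1.5  0.  -5.   0.8 -0.3 -0.1  2.3 -2.  -0.5 -0.6  2.6  1.   0.4
 -1.6 -2.5 -1.8 -1.7  0.8 -1.3 -0.6 -2.3 -0.4  1.2  3.9  2.3]
[ 0.5376 -0.3569 -0.4184] res [-0.5  0.1 -0.   0.8 -0.6 -0.1  1.8 -1.6 -6.2  0.9]
[ 0.576  -0.3305 -0.3517] res [-2.2 -0.2 -2.8 -2.6  0.6  1.  -0.1 -0.  -1.3 -3.6  0.2 -0.8  1.3 -4.2
 -4.6 -1.6]
p2 in board [np.float64(0.024420182752488633), np.float64(0.03972598982841903)]
[ 0.5196 -0.4572 -0.4248] res [-1.7 -1.2 -1.7 -2.2  1.   2.3 -0.3  2.3 -1.7 -3.9  0.1 -0.7  0.4 -2.1
 -6.5 -0.6]
p4 in board [np.float64(0.02432092845667491), np.float64(-0.09890167348150408)]
```

```bash
cat > plan.py <<'E'
import sys,numpy as np
from rig import arm
from scipy.spatial.transform import Rotation as Ro
def Rt(yaw): # tool x = -(heading), y = left of heading, z down
    h=np.array([np.cos(yaw),np.sin(yaw),0]);l=np.array([-h[1],h[0],0]);return np.c_[-h,l,[0,0,-1]]
def plan(wps,g):
    s=arm.get_state();p=np.array(s['tcp_pos']);R=np.array(s['tool_rot'])
    for x,y,z,yaw in wps:
        d=np.array([x,y,z])-p;rv=Ro.from_matrix(R.T@Rt(yaw)).as_rotvec()
        n=int(max(1,np.ceil(np.linalg.norm(d)/.05),np.ceil(np.abs(rv).max()/.0799)))
        for k in range(n):
            a=np.round(R.T@d/n/.5,3);b=np.round(rv/n/.08,2)
            print([float(v) for v in (*a,*b,g)])
            R=R@Ro.from_rotvec(rv/n).as_matrix()
        p=np.array([x,y,z]);print('--')
E
python3 -c "
from plan import *
plan([(.38,.1,.22,-.43),(.43,-.135,.17,-.58)],1)"
```

```text
[-0.067, -0.061, 0.001, 0.0, 0.0, -0.0, 1.0]
[-0.067, -0.061, 0.001, 0.0, 0.0, -0.0, 1.0]
[-0.067, -0.061, 0.001, 0.0, 0.0, -0.0, 1.0]
[-0.067, -0.061, 0.001, 0.0, 0.0, -0.0, 1.0]
[-0.067, -0.061, 0.001, 0.0, 0.0, -0.0, 1.0]
[-0.067, -0.061, 0.001, 0.0, 0.0, -0.0, 1.0]
[-0.067, -0.061, 0.001, 0.0, 0.0, -0.0, 1.0]
[-0.067, -0.061, 0.001, 0.0, 0.0, -0.0, 1.0]
[-0.067, -0.061, 0.001, 0.0, 0.0, -0.0, 1.0]
--
[-0.057, -0.077, 0.02, -0.0, 0.0, 0.37, 1.0]
[-0.06, -0.075, 0.02, -0.0, 0.0, 0.37, 1.0]
[-0.062, -0.074, 0.02, -0.0, 0.0, 0.37, 1.0]
[-0.064, -0.072, 0.02, -0.0, 0.0, 0.37, 1.0]
[-0.066, -0.07, 0.02, -0.0, 0.0, 0.37, 1.0]
--
```

```bash
python3 -m inch '[[[-0.067,-0.061,0,0,0,0,1],[-0.067,-0.061,0,0,0,0,1],[-0.067,-0.061,0,0,0,0,1],[-0.067,-0.061,0,0,0,0,1],[-0.067,-0.061,0,0,0,0,1],[-0.067,-0.061,0,0,0,0,1],[-0.067,-0.061,0,0,0,0,1],[-0.067,-0.061,0,0,0,0,1],[-0.067,-0.061,0,0,0,0,1]]]'
python3 -m inch '[[[-0.057,-0.077,0.02,0,0,0.37,1],[-0.06,-0.075,0.02,0,0,0.37,1],[-0.062,-0.074,0.02,0,0,0.37,1],[-0.064,-0.072,0.02,0,0,0.37,1],[-0.066,-0.07,0.02,0,0,0.37,1],[0,0,0,0,0,0,1]]]'
python3 - <<'E'
from rig import arm
import cv2
s=arm.get_state();print(s['clock'],s['tcp_pos'],s['tool_rot'])
cv2.imwrite('pics/w1.png',cv2.resize(arm.grab_frame('wrist'),None,fx=1.42,fy=1.42,interpolation=cv2.INTER_CUBIC))
E
```

```text
clock: 1.88
tcp_pos: [0.3792, 0.0996, 0.227]
tool_rot: [[-0.908, 0.419, 0.001], [0.419, 0.908, 0.0], [-0.001, 0.001, -1.0]]
force: [0.8, -0.3, -0.2]
finger_gap: 0.0919
finger_force: 0.0
clock: 2.62
tcp_pos: [0.4282, -0.1369, 0.176]
tool_rot: [[-0.834, 0.552, -0.001], [0.552, 0.834, 0.0], [0.001, -0.0, -1.0]]
force: [0.3, -0.1, -0.9]
finger_gap: 0.0919
finger_force: 0.0
2.625 [ 0.4281859  -0.13692453  0.17597459] [[-8.33726002e-01  5.52177960e-01 -6.73728746e-04]
 [ 5.52178084e-01  8.33726192e-01  2.65256442e-06]
 [ 5.63169989e-04 -3.69806736e-04 -9.99999773e-01]]
```

View pics/w1.png

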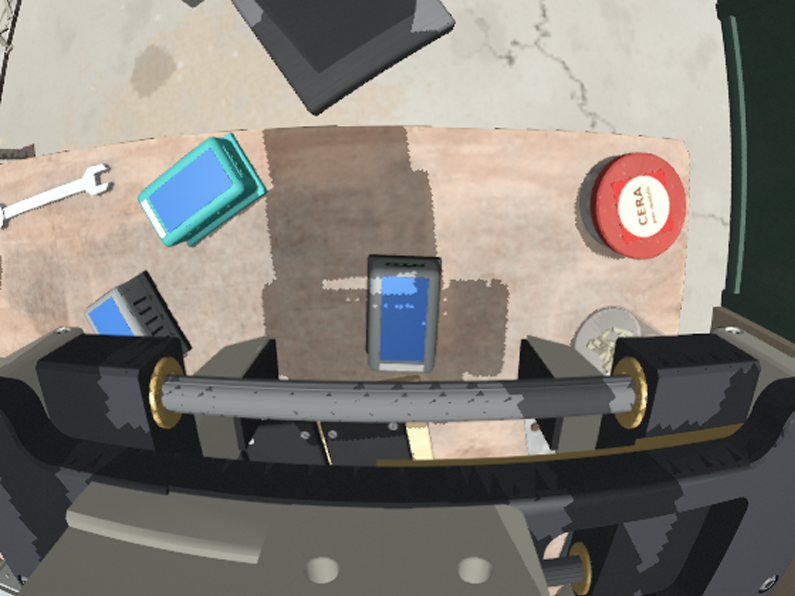

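The wrist view shows the spare pack at (404,315), square to the fingers, with its nose away from the robot. The board is mostly hidden behind the gripper.

```bash
cat > wr.py <<'E'
from rig import arm
import numpy as np
def wray(px,z,p,R):
    i=arm.camera_info('wrist');d=(np.array(px,float)-[i['cx'],i['cy']])/i['fx'];r=np.hypot(*d)
    v=np.array([*(d/r*np.sin(r)),np.cos(r)]) if r>0 else np.array([0,0,1.])
    H=i['hand_eye'];v=R@H[:3,:3]@v;o=p+R@H[:3,3];return o+v*(z-o[2])/v[2]
E
python3 - <<'E'
from wr import *
s=arm.get_state();p=np.array(s['tcp_pos']);R=np.array(s['tool_rot'])
W=[wray(np.array(q)/1.42,.045,p,R) for q in [(440,260),(369,258),(371,370),(436,371)]]
W=np.array(W);print(W,W.mean(0))
for a,b in((0,3),(1,2)):
    d=W[b]-W[a];print(np.hypot(*d[:2]),np.arctan2(d[1],d[0]))
for q in [(409,422),(428,462)]: print(wray(np.array(q)/1.42,.012,p,R))
E
```

```text
[[ 0.43017932 -0.10400684  0.045     ]
 [ 0.40416704 -0.14116578  0.045     ]
 [ 0.46910376 -0.18399414  0.045     ]
 [ 0.49437296 -0.14716168  0.045     ]] [ 0.44945577 -0.14408211  0.045     ]
0.07735091278008152 -0.5918651756616681
0.07778847090100018 -0.5830524838085318
[ 0.53545638 -0.19491182  0.012     ]
[ 0.57824811 -0.20335575  0.012     ]
```

```bash
python3 -c "
from plan import *
plan([(.452,-.148,.1,-.587),(.452,-.148,.017,-.587)],1)"
```

```text
[-0.027, 0.003, 0.076, 0.0, -0.01, 0.02, 1.0]
[-0.027, 0.003, 0.076, 0.0, -0.01, 0.02, 1.0]
--
[0.0, -0.0, 0.083, 0.0, -0.0, -0.0, 1.0]
[0.0, -0.0, 0.083, 0.0, -0.0, -0.0, 1.0]
--
```

```bash
python3 -m inch '[[[-0.027,0.003,0.076,0,0,0.04,1],[-0.027,0.003,0.076,0,0,0.04,1],[0,0,0.04,0,0,0,1],[0,0,0.05,0,0,0,1],[0,0,0.05,0,0,0,1],[0,0,0.026,0,0,0,1],[0,0,0,0,0,0,0],[0,0,0,0,0,0,0],[0,0,0,0,0,0,0],[0,0,0,0,0,0,0]]]'; python3 -m inch '[[[0,0,0,0,0,0,0],[0,0,0,0,0,0,0]]]'
```

```text
clock: 3.92
tcp_pos: [0.4525, -0.1469, 0.0183]
tool_rot: [[-0.832, 0.554, 0.001], [0.554, 0.832, -0.0], [-0.001, 0.0, -1.0]]
force: [0.4, -0.3, 0.2]
finger_gap: 0.0562
finger_force: 0.0
clock: 4.18
tcp_pos: [0.4524, -0.1469, 0.018]
tool_rot: [[-0.833, 0.554, 0.0], [0.554, 0.833, -0.0], [-0.0, 0.0, -1.0]]
force: [-1.2, 0.0, 2.7]
finger_gap: 0.0461
finger_force: 29.8
```

Run:
```python
from fit import *
def pose(c):
    i=C[c];return np.c_[cv2.Rodrigues(i['rvec'])[0],i['tvec']],np.array([[i['fx'],0,i['cx']],[0,i['fy'],i['cy']],[0,0,1]])
Ps=[k@m for m,k in(pose('scene'),pose('side'))]
def tri(a,b):
    X=cv2.triangulatePoints(*Ps,un['scene'](a).T.reshape(2,-1),un['side'](b).T.reshape(2,-1));return (X[:3]/X[3]).T
S=tri([(381,198),(395,245),(397,269),(412,323),(422,349),(439,410),(440,441)],[(293,341),(356,298),(385,280),(441,242),(462,224),(512,190),(541,176)])
K=tri([(471,210),(493,285),(524,367),(549,461)],[(232,287),(325,232),(400,180),(476,134)])
L=tri([(592,178),(657,333)],[(107,216),(282,110)])
np.set_printoptions(precision=4,suppress=True);print(S);print(K);print(L)
for Q in(S,K):
    d=Q[-1]-Q[0];print('len',np.linalg.norm(np.diff(Q[:,:2],axis=0),axis=1),'yaw',np.arctan2(d[0],-d[1])*1, )
    m=Q[:,:2].mean(0);v=np.linalg.svd(Q[:,:2]-m)[2][0];print('line dir',v,np.arctan2(v[1],v[0]))
```

```text
[[ 0.5261 -0.2066  0.0236]
 [ 0.5065 -0.2505  0.0244]
 [ 0.4957 -0.2694  0.0245]
 [ 0.4762 -0.3134  0.0245]
 [ 0.4689 -0.3343  0.0247]
 [ 0.4497 -0.3783  0.0244]
 [ 0.4368 -0.3973  0.0245]]
[[ 0.5671 -0.2501  0.0262]
 [ 0.5363 -0.3141  0.0262]
 [ 0.5101 -0.3788  0.0266]
 [ 0.4788 -0.4417  0.0272]]
[[ 0.6388 -0.2823  0.0445]
 [ 0.5801 -0.412   0.0484]]
len [0.048  0.0218 0.0481 0.0222 0.048  0.0229] yaw -0.4376973427803938
line dir [-0.4151 -0.9098] -1.9988425000641643
len [0.0711 0.0698 0.0702] yaw -0.4320912722292906
line dir [-0.4145 -0.91  ] -1.9982214211993072
```

```bash
python3 -c "
from plan import *
plan([(.4524,-.1469,.075,-.587),(.4898,-.2156,.075,-.428)],0)"
```

```text
[-0.0, 0.0, -0.057, 0.0, 0.0, -0.0, 0.0]
[-0.0, 0.0, -0.057, 0.0, 0.0, -0.0, 0.0]
--
[-0.069, -0.036, -0.0, 0.0, 0.0, -0.99, 0.0]
[-0.066, -0.042, -0.0, 0.0, 0.0, -0.99, 0.0]
--
```

```bash
python3 -m inch '[[[0,0,-0.03,0,0,0,0],[0,0,-0.04,0,0,0,0],[0,0,-0.044,0,0,0,0],[-0.035,-0.018,0,0,0,-0.5,0],[-0.034,-0.018,0,0,0,-0.5,0],[-0.033,-0.021,0,0,0,-0.5,0],[-0.033,-0.021,0,0,0,-0.5,0],[0,0,0,0,0,0,0]]]'
python3 - <<'E'
from rig import arm
import cv2,numpy as np
a=arm.grab_frame('scene')[150:330,230:430];b=arm.grab_frame('side')[150:285,160:335]
f=lambda i:cv2.resize(i,None,fx=2.9*1.0,fy=2.9,interpolation=cv2.INTER_CUBIC)
A=cv2.resize(a,None,fx=2.1,fy=2.1,interpolation=cv2.INTER_CUBIC);B=cv2.resize(b,None,fx=2.1,fy=2.1,interpolation=cv2.INTER_CUBIC)
o=np.zeros((max(A.shape[0],B.shape[0]),A.shape[1]+B.shape[1],3),np.uint8);o[:A.shape[0],:A.shape[1]]=A;o[:B.shape[0],A.shape[1]:]=B
cv2.imwrite('pics/c1.png',o);print(o.shape);s=arm.get_state();print(s['tcp_pos'],s['tool_rot'])
E
```

```text
clock: 5.18
tcp_pos: [0.4911, -0.2151, 0.0742]
tool_rot: [[-0.909, 0.416, -0.0], [0.416, 0.909, 0.0], [0.0, 0.0, -1.0]]
force: [-0.7, -0.6, -1.6]
finger_gap: 0.0457
finger_force: 29.8
(378, 788, 3)
[ 0.4901506  -0.21368175  0.07413572] [[-9.09666456e-01  4.15336587e-01 -1.56769485e-03]
 [ 4.15334847e-01  9.09667639e-01  1.32311496e-03]
 [ 1.97561933e-03  5.52474997e-04 -9.99997896e-01]]
```

View pics/c1.png

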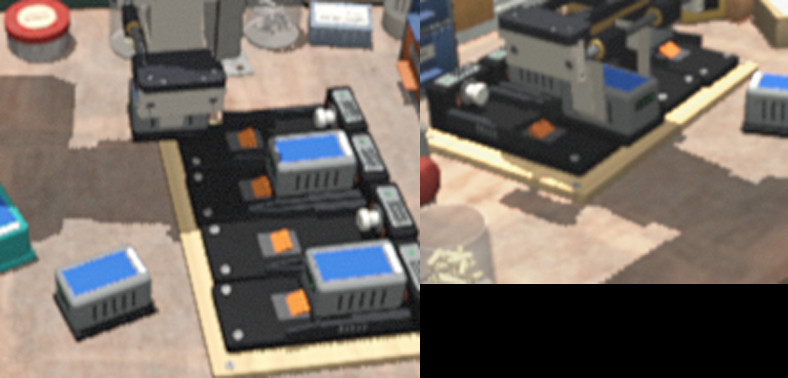

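```bash
cat >> plan.py <<'E'
def st(s,t,z,yaw=-.428): 
    c,n=np.cos(yaw),np.sin(yaw);return (s*c-t*n,s*n+t*c,z,yaw)
def where(yaw=-.428):
    x,y,z=arm.get_state()['tcp_pos'];c,n=np.cos(yaw),np.sin(yaw);print('s,t,z',np.round([x*c+y*n,-x*n+y*c,z],4))
E
python3 -c "
from plan import *
where();print(st(0,0,0))
plan([st(.545,.0072,.0455),st(.595,.0072,.045)],0)"
```

```text
s,t,z [0.5346 0.009  0.0741]
(np.float64(0.0), np.float64(0.0), 0, -0.428)
[-0.021, -0.004, 0.057, 0.01, -0.02, -0.0, 0.0]
--
[-0.05, 0.0, 0.0, -0.0, 0.0, -0.0, 0.0]
[-0.05, 0.0, 0.0, -0.0, 0.0, -0.0, 0.0]
--
```

```bash
python3 -m inch '[[[-0.01,-0.002,0.02,0,0,0,0],[-0.01,-0.002,0.02,0,0,0,0],[0,0,0.016,0,0,0,0],[0,0,0,0,0,0,0]]]'; python3 -c "from plan import *;where()"; python3 -m inch '[[[-0.02,0,0,0,0,0,0],[-0.02,0,0,0,0,0,0],[-0.02,0,0,0,0,0,0],[-0.02,0,0,0,0,0,0],[0,0,0,0,0,0,0]]]';  python3 -c "from plan import *;where()"
```

```text
clock: 5.78
tcp_pos: [0.4986, -0.2199, 0.0456]
tool_rot: [[-0.91, 0.414, -0.002], [0.414, 0.91, 0.001], [0.002, 0.0, -1.0]]
force: [0.6, -0.2, -2.2]
finger_gap: 0.046
finger_force: 29.8
s,t,z [0.5449 0.0069 0.0456]
clock: 6.4
tcp_pos: [0.5367, -0.2373, 0.0468]
tool_rot: [[-0.91, 0.414, 0.001], [0.414, 0.91, -0.0], [-0.001, 0.0, -1.0]]
force: [0.8, -0.3, -1.7]
finger_gap: 0.0462
finger_force: 29.7
s,t,z [0.5868 0.0069 0.0468]
```

```bash
python3 -m inch '[[[-0.012,0,0.003,0,0,0,0],[-0.012,0,0,0,0,0,0],[0,0,0,0,0,0,0]]]'; python3 -c "from plan import *;where()"; python3 -m inch '[[[-0.012,0,0,0,0,0,0],[-0.012,0,0,0,0,0,0],[0,0,0,0,0,0,0]]]';  python3 -c "from plan import *;where()"
```

```text
clock: 6.78
tcp_pos: [0.5472, -0.2418, 0.045]
tool_rot: [[-0.91, 0.414, 0.001], [0.414, 0.91, 0.0], [-0.0, 0.001, -1.0]]
force: [2.4, 2.9, -1.1]
finger_gap: 0.0462
finger_force: 29.7
s,t,z [0.5982 0.0071 0.045 ]
clock: 7.15
tcp_pos: [0.5581, -0.2466, 0.045]
tool_rot: [[-0.91, 0.414, 0.0], [0.414, 0.91, 0.001], [-0.0, 0.001, -1.0]]
force: [1.9, 4.3, -2.5]
finger_gap: 0.0461
finger_force: 29.7
s,t,z [0.6101 0.0073 0.045 ]
```

```bash
python3 -m inch '[[[-0.01,0.002,0,0,0,0,0],[-0.012,0,0,0,0,0,0],[-0.012,0,0,0,0,0,0],[0,0,0,0,0,0,0]]]'; python3 -c "from plan import *;where()"; python3 -m inch '[[[-0.012,0,0,0,0,0,0],[-0.012,0,0,0,0,0,0],[0,0,0,0,0,0,0]]]';  python3 -c "from plan import *;where()"
```

```text
clock: 7.65
tcp_pos: [0.5743, -0.2536, 0.0453]
tool_rot: [[-0.91, 0.414, 0.002], [0.414, 0.91, -0.001], [-0.002, 0.0, -1.0]]
force: [2.3, 2.4, -1.7]
finger_gap: 0.046
finger_force: 29.7
s,t,z [0.6278 0.0077 0.0453]
clock: 8.02
tcp_pos: [0.5851, -0.2582, 0.0452]
tool_rot: [[-0.91, 0.414, 0.001], [0.414, 0.91, -0.0], [-0.001, 0.0, -1.0]]
force: [3.4, 2.8, -3.2]
finger_gap: 0.0463
finger_force: 29.7
s,t,z [0.6395 0.0079 0.0452]
```

```bash
python3 -m inch '[[[-0.01,0.001,0,0,0,0,0],[-0.01,0,0,0,0,0,0],[0,0,0,0,0,0,0]]]'; python3 -c "from plan import *;where()"; python3 -m inch '[[[-0.01,0,0,0,0,0,0],[-0.01,0,0,0,0,0,0],[0,0,0,0,0,0,0]]]';  python3 -c "from plan import *;where()"
```

```text
clock: 8.4
tcp_pos: [0.5935, -0.2619, 0.0452]
tool_rot: [[-0.91, 0.414, -0.001], [0.414, 0.91, 0.0], [0.001, -0.0, -1.0]]
force: [-0.8, 1.4, -0.1]
finger_gap: 0.046
finger_force: 29.7
s,t,z [0.6487 0.0081 0.0452]
clock: 8.78
tcp_pos: [0.6019, -0.2655, 0.0448]
tool_rot: [[-0.91, 0.414, -0.002], [0.414, 0.91, 0.001], [0.003, 0.0, -1.0]]
force: [-4.6, 3.9, 0.6]
finger_gap: 0.0461
finger_force: 29.7
s,t,z [0.6578 0.0083 0.0448]
```

```bash
python3 -m inch '[[[-0.008,0,0,0,0,0,0],[0,0,0,0,0,0,0]]]'; python3 -c "from plan import *;where()"; python3 -m inch '[[[-0.008,0,0,0,0,0,0],[0,0,0,0,0,0,0]]]';  python3 -c "from plan import *;where()"
```

```text
clock: 9.02
tcp_pos: [0.6052, -0.267, 0.0447]
tool_rot: [[-0.91, 0.414, -0.003], [0.414, 0.91, 0.002], [0.003, 0.0, -1.0]]
force: [-5.1, 3.3, 0.0]
finger_gap: 0.0459
finger_force: 29.7
s,t,z [0.6614 0.0083 0.0447]
clock: 9.28
tcp_pos: [0.6072, -0.2683, 0.0444]
tool_rot: [[-0.91, 0.414, -0.007], [0.414, 0.91, 0.003], [0.007, -0.0, -1.0]]
force: [-10.7, 4.7, 3.1]
finger_gap: 0.0459
finger_force: 29.8
s,t,z [0.6638 0.008  0.0444]
```

```bash
python3 -m inch '[[[-0.006,0,0,0,0,0,0],[0,0,0,0,0,0,0]]]'; python3 -c "from plan import *;where()"; python3 -m inch '[[[-0.008,0,0,0,0,0,0],[0,0,0,0,0,0,0]]]';  python3 -c "from plan import *;where()"
```

```text
clock: 9.52
tcp_pos: [0.6078, -0.2692, 0.0445]
tool_rot: [[-0.91, 0.414, -0.011], [0.414, 0.91, 0.004], [0.012, -0.001, -1.0]]
force: [-17.9, 6.0, 8.8]
finger_gap: 0.0459
finger_force: 30.0
s,t,z [0.6647 0.0073 0.0445]
clock: 9.78
tcp_pos: [0.6085, -0.2699, 0.0448]
tool_rot: [[-0.91, 0.414, -0.018], [0.414, 0.91, 0.007], [0.019, -0.002, -1.0]]
force: [-30.3, 8.8, 17.3]
finger_gap: 0.0462
finger_force: 30.0
s,t,z [0.6656 0.007  0.0448]
```

```bash
python3 -m inch '[[[0.01,0,0,0,0,0,0],[0.008,0,0,0,0,0,0],[0,0,0,0,0,0,0]]]'; python3 -c "from plan import *;where()"; python3 -m inch '[[[0.008,0,0,0,0,0,0],[0,0,0,0,0,0,0]]]';  python3 -c "from plan import *;where()"
```

```text
clock: 10.15
tcp_pos: [0.6062, -0.2686, 0.0444]
tool_rot: [[-0.91, 0.415, -0.004], [0.415, 0.91, 0.001], [0.004, -0.001, -1.0]]
force: [-6.2, 0.4, -2.5]
finger_gap: 0.0459
finger_force: 29.9
s,t,z [0.663  0.0072 0.0444]
clock: 10.4
tcp_pos: [0.6055, -0.2682, 0.0453]
tool_rot: [[-0.91, 0.415, 0.003], [0.415, 0.91, -0.003], [-0.004, -0.001, -1.0]]
force: [2.3, -5.9, -6.6]
finger_gap: 0.0461
finger_force: 30.0
s,t,z [0.6622 0.0073 0.0453]
```

```bash
python3 -m inch '[[[0,0,0,0,0,0,0.57],[0,0,0,0,0,0,0.57],[0,0,0,0,0,0,0.57],[0,0,-0.03,0,0,0,0.57],[0,0,-0.08,0,0,0,0.57],[0,0,-0.09,0,0,0,0.57],[0,0,0,0,0,0,0.57]]]'
python3 - <<'E'
from plan import *
where()
plan([(.42,-.34,.16,-.25),(.35,-.337,.1,-.07)],1)
E
```

```text
clock: 11.28
tcp_pos: [0.6068, -0.2679, 0.1511]
tool_rot: [[-0.91, 0.414, 0.009], [0.414, 0.91, -0.005], [-0.01, -0.001, -1.0]]
force: [-0.0, -0.3, 0.0]
finger_gap: 0.0524
finger_force: 0.0
s,t,z [0.6633 0.0081 0.1511]
[0.056, -0.057, -0.004, -0.0, 0.02, -0.44, 1.0]
[0.058, -0.055, -0.004, -0.0, 0.02, -0.44, 1.0]
[0.06, -0.053, -0.004, -0.0, 0.02, -0.44, 1.0]
[0.062, -0.051, -0.004, -0.0, 0.02, -0.44, 1.0]
[0.064, -0.049, -0.004, -0.0, 0.02, -0.44, 1.0]
--
[0.046, -0.01, 0.04, 0.0, 0.0, -0.75, 1.0]
[0.046, -0.007, 0.04, 0.0, 0.0, -0.75, 1.0]
[0.047, -0.004, 0.04, 0.0, 0.0, -0.75, 1.0]
--
```

```bash
python3 -m inch '[[[0.056,-0.057,-0.004,0,0.02,-0.44,1],[0.058,-0.055,-0.004,0,0.02,-0.44,1],[0.06,-0.053,-0.004,0,0.02,-0.44,1],[0.062,-0.051,-0.004,0,0.02,-0.44,1],[0.064,-0.049,-0.004,0,0.02,-0.44,1],[0.046,-0.01,0,0,0,-0.75,1],[0.046,-0.007,0,0,0,-0.75,1],[0.03,-0.004,0,0,0,-0.75,1],[0,0,0,0,0,0,1]]]'
python3 - <<'E'
from rig import arm
import cv2
s=arm.get_state();print(s['clock'],s['tcp_pos'],s['tool_rot'])
cv2.imwrite('pics/w2.png',cv2.resize(arm.grab_frame('wrist')[120:330,140:420],None,fx=2.8,fy=2.8,interpolation=cv2.INTER_CUBIC))
E
```

```text
clock: 12.4
tcp_pos: [0.3549, -0.3366, 0.1562]
tool_rot: [[-0.997, 0.073, -0.008], [0.073, 0.997, 0.003], [0.008, 0.003, -1.0]]
force: [0.4, 0.4, -0.2]
finger_gap: 0.092
finger_force: 0.0
12.4 [ 0.35486848 -0.33659671  0.15617906] [[-0.99730779  0.07291138 -0.00781654]
 [ 0.07288821  0.99733495  0.00321018]
 [ 0.00802977  0.0026318  -0.9999643 ]]
```

View pics/w2.png

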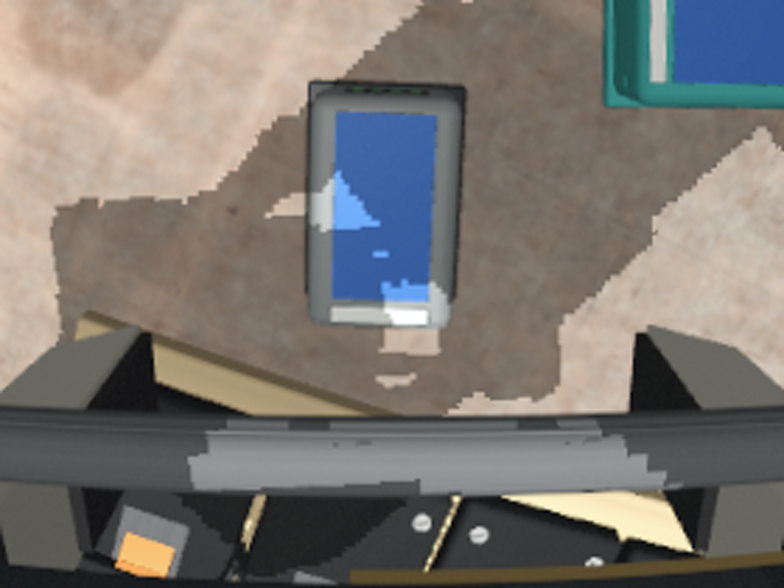

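The second spare is centred at about (385,210), nose away from the robot, and the turquoise look-alike sits well clear at the upper right.

Run:
```python
from wr import *
from plan import *
s=arm.get_state();p=np.array(s['tcp_pos']);R=np.array(s['tool_rot'])
W=np.array([wray(np.array(q)/2.8+[140,120],.045,p,R) for q in [(310,95),(463,97),(449,325),(309,323),(333,113),(437,115),(430,300),(331,300)]])
for w in(W[:4],W[4:]):
    print(w.mean(0))
    for a,b in((0,3),(1,2)):
        d=w[b]-w[a];print(np.hypot(*d[:2]),np.arctan2(d[1],d[0]))
c=W[:4].mean(0)
plan([(c[0],c[1],.1,-.065),(c[0],c[1],.018,-.065)],1)
```

```text
[ 0.34734828 -0.33793122  0.045     ]
0.07150554981153504 -0.09782504099269006
0.07157589410465569 -0.11651205596526483
[ 0.34608488 -0.33781073  0.045     ]
0.05838730355539385 -0.0981500931457899
0.05776109457238035 -0.09928088801062485
[0.008, -0.002, 0.056, 0.01, -0.05, -0.05, 1.0]
[0.008, -0.002, 0.056, 0.01, -0.05, -0.05, 1.0]
--
[0.0, 0.0, 0.082, 0.0, -0.0, 0.0, 1.0]
[0.0, 0.0, 0.082, 0.0, -0.0, 0.0, 1.0]
--
```

```bash
python3 -m inch '[[[0.007,-0.002,0.056,0.01,-0.05,0.17,1],[0.007,-0.002,0.056,0.01,-0.05,0.17,1],[0,0,0.06,0,0,0,1],[0,0,0.07,0,0,0,1],[0,0,0.034,0,0,0,1],[0,0,0,0,0,0,0],[0,0,0,0,0,0,0],[0,0,0,0,0,0,0],[0,0,0,0,0,0,0],[0,0,0,0,0,0,0]]]'; python3 -m inch '[[[0,0,0,0,0,0,0],[0,0,0,0,0,0,0]]]'
python3 - <<'E'
from plan import *
p=arm.get_state()['tcp_pos']
plan([(p[0],p[1],.078,-.1),st(.535,-.1325,.075)],0)
E
```

```text
clock: 13.7
tcp_pos: [0.3484, -0.3384, 0.0186]
tool_rot: [[-0.995, 0.098, 0.001], [0.098, 0.995, -0.0], [-0.001, -0.0, -1.0]]
force: [-0.5, -3.1, 0.7]
finger_gap: 0.0464
finger_force: 0.9
clock: 13.95
tcp_pos: [0.3484, -0.3384, 0.0186]
tool_rot: [[-0.995, 0.098, 0.001], [0.098, 0.995, -0.0], [-0.001, -0.0, -1.0]]
force: [-0.5, 0.5, 5.5]
finger_gap: 0.0457
finger_force: 30.0
[-0.0, -0.0, -0.059, -0.0, 0.01, 0.01, 0.0]
[-0.0, -0.0, -0.059, -0.0, 0.01, 0.01, 0.0]
--
[-0.033, 0.002, 0.001, 0.0, -0.0, 0.82, 0.0]
[-0.033, 0.004, 0.001, 0.0, -0.0, 0.82, 0.0]
[-0.033, 0.006, 0.001, 0.0, -0.0, 0.82, 0.0]
[-0.032, 0.008, 0.001, 0.0, -0.0, 0.82, 0.0]
[-0.032, 0.01, 0.001, 0.0, -0.0, 0.82, 0.0]
--
```

```bash
python3 -m inch '[[[0,0,-0.04,0,0,0,0],[0,0,-0.04,0,0,0,0],[0,0,-0.04,0,0,0,0],[-0.033,0.002,0,0,0,0.82,0],[-0.033,0.004,0,0,0,0.82,0],[-0.033,0.006,0,0,0,0.82,0],[-0.032,0.008,0,0,0,0.82,0],[-0.032,0.01,0,0,0,0.82,0],[0,0,0,0,0,0,0]]]'
python3 - <<'E'
from plan import *
where();plan([st(.545,-.1323,.0458),st(.585,-.1323,.0453)],0)
E
```

```text
clock: 15.08
tcp_pos: [0.4315, -0.3416, 0.0773]
tool_rot: [[-0.911, 0.412, -0.0], [0.412, 0.911, 0.001], [0.001, 0.001, -1.0]]
force: [-0.8, -0.1, -3.6]
finger_gap: 0.0458
finger_force: 30.0
s,t,z [ 0.5344 -0.1317  0.0773]
[-0.021, -0.001, 0.063, 0.01, -0.01, 0.04, 0.0]
--
[-0.08, -0.0, 0.001, 0.0, -0.0, -0.0, 0.0]
--
```

```bash
python3 -m inch '[[[-0.01,-0.001,0.02,0,0,0.04,0],[-0.011,0,0.03,0,0,0,0],[0,0,0.013,0,0,0,0],[-0.02,0,0,0,0,0,0],[-0.02,0,0,0,0,0,0],[-0.02,0,0,0,0,0,0],[-0.02,0,0,0,0,0,0],[0,0,0,0,0,0,0]]]'; python3 -c "from plan import *;where()"; python3 -m inch '[[[-0.012,0,0,0,0,0,0],[-0.012,0,0,0,0,0,0],[0,0,0,0,0,0,0]]]';  python3 -c "from plan import *;where()"
```

```text
clock: 16.08
tcp_pos: [0.478, -0.364, 0.0469]
tool_rot: [[-0.909, 0.416, 0.001], [0.416, 0.909, -0.0], [-0.002, 0.0, -1.0]]
force: [0.2, -0.4, -2.3]
finger_gap: 0.0458
finger_force: 30.0
s,t,z [ 0.5859 -0.1328  0.0469]
clock: 16.45
tcp_pos: [0.4885, -0.3689, 0.0468]
tool_rot: [[-0.909, 0.416, 0.001], [0.416, 0.909, -0.0], [-0.001, 0.0, -1.0]]
force: [1.1, -0.5, -2.9]
finger_gap: 0.046
finger_force: 30.0
s,t,z [ 0.5975 -0.1329  0.0468]
```

```bash
python3 -m inch '[[[-0.012,0.001,0.0025,0,0,0,0],[-0.012,0,0,0,0,0,0],[0,0,0,0,0,0,0]]]'; python3 -c "from plan import *;where()"; python3 -m inch '[[[-0.012,0,0,0,0,0,0],[-0.012,0,0,0,0,0,0],[0,0,0,0,0,0,0]]]';  python3 -c "from plan import *;where()"
```

```text
clock: 16.82
tcp_pos: [0.4996, -0.3734, 0.0455]
tool_rot: [[-0.909, 0.416, 0.001], [0.416, 0.909, -0.0], [-0.001, 0.0, -1.0]]
force: [0.7, 0.4, -2.0]
finger_gap: 0.0454
finger_force: 30.0
s,t,z [ 0.6096 -0.1324  0.0455]
clock: 17.2
tcp_pos: [0.5106, -0.3784, 0.0455]
tool_rot: [[-0.909, 0.416, 0.001], [0.416, 0.909, -0.0], [-0.001, 0.0, -1.0]]
force: [1.3, -1.0, -1.6]
finger_gap: 0.0457
finger_force: 30.0
s,t,z [ 0.6216 -0.1324  0.0455]
```

Sliding freely; continuing.

```bash
python3 -m inch '[[[-0.012,0,0,0,0,0,0],[-0.012,0,0,0,0,0,0],[-0.01,0,0,0,0,0,0],[0,0,0,0,0,0,0]]]'; python3 -c "from plan import *;where()"; python3 -m inch '[[[-0.01,0,0,0,0,0,0],[-0.01,0,0,0,0,0,0],[0,0,0,0,0,0,0]]]';  python3 -c "from plan import *;where()"
```

```text
clock: 17.7
tcp_pos: [0.5259, -0.3854, 0.0454]
tool_rot: [[-0.909, 0.416, 0.001], [0.416, 0.909, -0.0], [-0.001, 0.0, -1.0]]
force: [0.7, -0.8, -2.5]
finger_gap: 0.0458
finger_force: 30.0
s,t,z [ 0.6385 -0.1324  0.0454]
clock: 18.08
tcp_pos: [0.535, -0.3896, 0.0455]
tool_rot: [[-0.909, 0.416, 0.001], [0.416, 0.909, -0.0], [-0.001, 0.0, -1.0]]
force: [0.3, -0.6, -2.1]
finger_gap: 0.0458
finger_force: 30.0
s,t,z [ 0.6485 -0.1324  0.0455]
```

```bash
python3 -m inch '[[[-0.01,0,0,0,0,0,0],[-0.01,0,0,0,0,0,0],[0,0,0,0,0,0,0]]]'; python3 -c "from plan import *;where()"; python3 -m inch '[[[-0.008,0,0,0,0,0,0],[0,0,0,0,0,0,0]]]';  python3 -c "from plan import *;where()";python3 -m inch '[[[-0.008,0,0,0,0,0,0],[0,0,0,0,0,0,0]]]';  python3 -c "from plan import *;where()"
```

```text
clock: 18.45
tcp_pos: [0.543, -0.3932, 0.0451]
tool_rot: [[-0.909, 0.416, -0.002], [0.416, 0.909, 0.002], [0.002, 0.001, -1.0]]
force: [-4.7, 1.4, -0.8]
finger_gap: 0.0457
finger_force: 30.0
s,t,z [ 0.6572 -0.1323  0.0451]
clock: 18.7
tcp_pos: [0.5465, -0.3947, 0.045]
tool_rot: [[-0.909, 0.416, -0.002], [0.416, 0.909, 0.002], [0.002, 0.001, -1.0]]
force: [-4.5, 1.6, -1.1]
finger_gap: 0.0458
finger_force: 30.0
s,t,z [ 0.661  -0.1322  0.045 ]
clock: 18.95
tcp_pos: [0.55, -0.3962, 0.045]
tool_rot: [[-0.909, 0.416, -0.002], [0.416, 0.909, 0.002], [0.002, 0.001, -1.0]]
force: [-4.7, 2.1, -1.0]
finger_gap: 0.0458
finger_force: 30.0
s,t,z [ 0.6649 -0.1322  0.045 ]
```

```bash
python3 -m inch '[[[-0.006,0,0,0,0,0,0],[0,0,0,0,0,0,0]]]'; python3 -c "from plan import *;where()"; python3 -m inch '[[[-0.007,0,0,0,0,0,0],[0,0,0,0,0,0,0]]]';  python3 -c "from plan import *;where()";python3 -m inch '[[[-0.007,0,0,0,0,0,0],[0,0,0,0,0,0,0]]]';  python3 -c "from plan import *;where()"
```

```text
clock: 19.2
tcp_pos: [0.5526, -0.3973, 0.0449]
tool_rot: [[-0.909, 0.416, -0.002], [0.416, 0.909, 0.002], [0.003, 0.001, -1.0]]
force: [-6.0, 2.7, -1.4]
finger_gap: 0.0464
finger_force: 30.0
s,t,z [ 0.6676 -0.1321  0.0449]
clock: 19.45
tcp_pos: [0.5532, -0.3977, 0.0448]
tool_rot: [[-0.909, 0.416, -0.008], [0.416, 0.909, 0.005], [0.01, 0.002, -1.0]]
force: [-14.9, 6.8, 5.7]
finger_gap: 0.046
finger_force: 30.0
s,t,z [ 0.6684 -0.1322  0.0448]
clock: 19.7
tcp_pos: [0.5537, -0.3983, 0.0451]
tool_rot: [[-0.909, 0.416, -0.014], [0.416, 0.91, 0.008], [0.016, 0.002, -1.0]]
force: [-25.5, 10.6, 13.1]
finger_gap: 0.0458
finger_force: 30.0
s,t,z [ 0.6691 -0.1326  0.0451]
```

The pack met a hard stop at s≈.668. I'll push a little more, then do a pull test.

```bash
python3 -m inch '[[[-0.004,0,0,0,0,0,0],[0,0,0,0,0,0,0]]]'; python3 -m inch '[[[0.01,0,0,0,0,0,0],[0.01,0,0,0,0,0,0],[0,0,0,0,0,0,0]]]'; python3 -c "from plan import *;where()"; python3 -m inch '[[[0.008,0,0,0,0,0,0],[0,0,0,0,0,0,0]]]';  python3 -c "from plan import *;where()"
```

```text
clock: 19.95
tcp_pos: [0.554, -0.3985, 0.0452]
tool_rot: [[-0.909, 0.416, -0.017], [0.416, 0.909, 0.01], [0.02, 0.002, -1.0]]
force: [-30.2, 12.4, 17.6]
finger_gap: 0.0458
finger_force: 30.0
clock: 20.32
tcp_pos: [0.5514, -0.3973, 0.0449]
tool_rot: [[-0.909, 0.417, -0.002], [0.417, 0.909, 0.002], [0.003, 0.001, -1.0]]
force: [-6.1, 1.2, -2.0]
finger_gap: 0.046
finger_force: 30.0
s,t,z [ 0.6666 -0.1326  0.0449]
clock: 20.58
tcp_pos: [0.5508, -0.397, 0.0456]
tool_rot: [[-0.909, 0.416, 0.005], [0.416, 0.909, -0.002], [-0.005, -0.0, -1.0]]
force: [4.6, -2.0, -7.3]
finger_gap: 0.0455
finger_force: 30.0
s,t,z [ 0.6659 -0.1326  0.0456]
```

Caught. I'll release, rise, retreat and look.

```bash
python3 -m inch '[[[0,0,0,0,0,0,0.57],[0,0,0,0,0,0,0.57],[0,0,0,0,0,0,0.57],[0,0,-0.03,0,0,0,0.57],[0,0,-0.08,0,0,0,0.57],[0,0,-0.09,0,0,0,0.57],[0.08,0,-0.06,0,0,0,0.57],[0.08,0,-0.06,0,0,0,0.57],[0.06,0,0,0,0,0,0.57],[0,0,0,0,0,0,0.57]]]'
python3 - <<'E'
from rig import arm
import cv2,numpy as np
a=arm.grab_frame('scene')[170:330,290:450];b=arm.grab_frame('side')[130:260,150:330]
A=cv2.resize(a,(400,400),interpolation=cv2.INTER_CUBIC);B=cv2.resize(b,(400,289),interpolation=cv2.INTER_CUBIC)
o=np.zeros((400,800,3),np.uint8);o[:,:400]=A;o[:289,400:]=B
cv2.imwrite('pics/f.png',o)
E
```

```text
clock: 21.82
tcp_pos: [0.448, -0.3499, 0.2076]
tool_rot: [[-0.909, 0.417, 0.002], [0.417, 0.909, -0.001], [-0.002, -0.0, -1.0]]
force: [-0.4, -0.1, 0.0]
finger_gap: 0.0523
finger_force: 0.0
```

View pics/f.png

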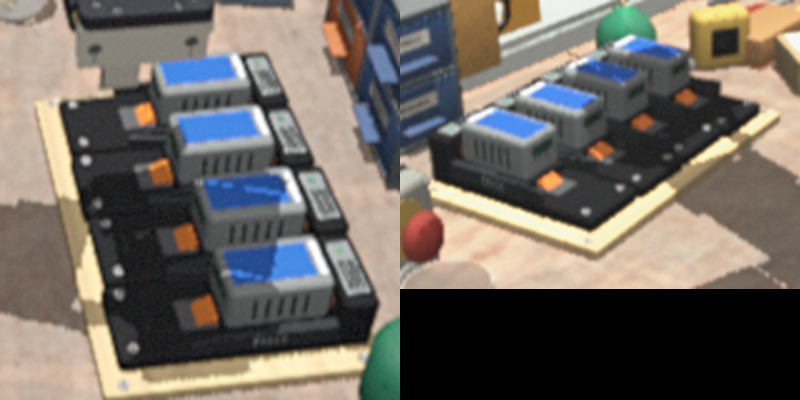

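All four packs sit alike, at (200,80), (220,140), (248,205) and (275,275), each with its orange catch up behind it. Handing in.

```bash
python3 -c "
from rig import arm
print(arm.job_done())"
```

```text
the job is handed in; nothing more can be done
None
```

Chargers 1 and 3 were the empty ones; both spare packs are now fully home there with the catches up (each held in a pull test), the jar and tin were not touched, and the job is handed in at about 22 s.

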